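Lock the sample cup into its transport dock

TASK

Draw the dock's red-knobbed bolt back clear of the slot, slide the blue-capped sample cup upright along the lane under the roof ledges until it stands at the back stop, and then shoot the bolt fully home into its yellow keeper so that the cup cannot come out. Leave the white-capped cup and the other things on the table alone.

Things in the scene. Friction and masses are not known exactly. Their poses are not given: they have to be found in the camera images.
- dock: Dock fixed to the table, grey housing and aluminium, mm: x -140 to 52, y -100 to 65. Origin on the table under the lane's centre line; x runs along the bolt towards the yellow keeper, y along the lane from mouth to back stop, z up. Black lane floor: top z 6, 90 wide; y -100 to -30 is an open apron. Two roof ledges, z 78 to 84, y -30 to 65, leave a slot 24 wide (x -12 to 12) for the cup's stem.
- mouth (a point): Centre of the lane's mouth, on the lane floor under the front edge of the roof ledges: dock frame x 0, y -30, z 6. Inside, the lane is 64 wide (x -32 to 32) and 72 high.
- home (a point): Point on the lane floor under the axis of a cup that just touches the back stop: dock frame x 0, y 29, z 6. The stop's face is at y 57.
- keeper (a point): Centre of the opening of the yellow keeper (x 18 to 38, y -6 to 22, top z 101 in the dock frame) on the far side of the slot: x 18, y 8, z 92. The bolt's steel rod, 10 thick, lies on the same line above the ledges and runs through two dark guides (x -55 to -18, tops at z 101).
- bolt (a joint): Travel of the bolt (m) along the dock's +x: 0 = fully drawn back, its tip 4 mm short of the slot at x -16; 0.050 = fully home, against its end stop, its tip 16 mm into the keeper. It starts part-way and bars the slot. It slides stiffly (about 2.5 N) and stays where it is left.
- knob (a point): Point on the axis of the bolt's red knob where it is pinched: an upright red post, 14 in diameter, from z 92 to z 133; this point is at z 122, 11 below its top. In the dock's frame it is at x -125 + bolt travel, y 8.
- cup: The sample cup to be docked: a clear round cup with white label and blue cap, 57 in diameter, 66 high to the top of the cap, from which a blue stem (12 in diameter) rises to 128. Origin at the centre of its underside, z up its axis; about 110 g, loose. Standing in the dock its stem passes through the slot and ends at z 134.
- spare_cup: A cup of the same size and shape with a white cap and stem, which stays where it is. Origin at the centre of its underside.
- spray: Bystander: pale bottle, 60 in diameter, 150 high, with orange cap and white label. Origin at the centre of its underside.
- swab_jar: Bystander: glass jar with metal lid, 64 in diameter, 85 high. Origin at the centre of its underside.
- marker: Bystander: black and green marker lying flat, 125 x 12 x 12, along its own x. Origin at the centre of its underside.
- beaker: Bystander: open clear beaker, 64 in diameter, 70 high. Origin at the centre of its underside.
- timer: Bystander: flat white timer, 60 x 65 x 20. Origin at the centre of its underside.

How it is judged:
On the way, in this order (a step that is already met when the one before it is completed fails the run):
1. the bolt is drawn back to within 6 mm of fully back (value of joint bolt below 0.006 m), for 0.2 s.
2. the blue-capped cup stands upright on the lane floor, its axis within 9 mm of where it touches the back stop, behind the bolt's line (y of cup in the frame of dock between 0.02 and 0.032 m and x of cup in the frame of dock between -0.007 and 0.007 m and z of cup in the frame of dock below 0.009 m and angle between cup's own z axis and vertical below 0.08 rad and linear speed of cup below 0.02 m/s), for 0.2 s.
At the end, for the whole second after the job is handed in: The blue-capped cup stands upright (within 4 degrees) and at rest on the lane floor, its axis within 9 mm of where it touches the back stop, and the bolt rests within 3 mm of fully home in its keeper (all of step 2 and value of joint bolt above 0.047 m and velocity of joint bolt between -0.01 and 0.01 m/s).
It fails at once if the sample cup is tipped by more than 30 degrees (angle between cup's own z axis and vertical above 0.52 rad).
It fails at once if the white-capped cup, spray bottle, swab jar or beaker is moved by more than 25 mm or tipped over (distance of any of spare_cup, spray, swab_jar, beaker from where it was at the start of the episode above 0.025 m or angle between any of spare_cup, spray, swab_jar, beaker's own z axis and vertical above 0.5 rad).
It fails at once if the marker or the timer is moved by more than 25 mm (distance of any of marker, timer from where it was at the start of the episode above 0.025 m).
It also fails if it takes over 64 s, if anything falls off the work surface, if the arm or the gripper's body presses on something with over 40 N, if the wrist force passes 120 N, or if a joint passes its speed limit or range.

ROBOT

A 6-joint arm with a two-finger parallel gripper is mounted at the origin on the work surface. World frame = base frame: x ahead of the robot, y to its left, z up, the work surface at z = 0. Lengths are in m, angles in rad, forces in N, time in s.
With the tool pointing down it reaches from about 0.15 to 0.775 m from the base axis. Payload 6.1 kg.
Tool frame: the origin (TCP) lies on the centre line of the jaws, within the pads' length; the fingertips stand manip.tcp_to_tips ahead of it and the grasp point (between the pads) lies 3 mm ahead of it (manip.tcp_to_tips is the distance from the TCP to the fingertips, in m); z points along the fingers, y is the line along which they close (so a half turn about z gives the same grasp; the last joint's range is limited). The gripper opens to 85 mm and grips with 20 to 120 N. Pads are 22 mm wide; open, the fingers measure 114 mm over their backs; the gripper's body (76 mm by 85 mm) begins 54 mm behind the grasp point. The pads swing forward as they close: fully open they stand 13 mm farther back than shut.
Start: joints at [-1.295, 0.126, -0.04, 1.405, 0, 1.571], TCP at [0.143, -0.505, 0.253] pointing down, gripper open.
Joint ranges: [-2.72, 2.72], [-0.95, 1.95], [-1.27, 1.35], [-1.78, 2.02], [-1.46, 1.47], [-3.14, 3.14]. Speed limits (rad/s): [2.39, 2.39, 3.01, 3.14, 3.14, 3.14].

INTERFACE

Orientations are given as a unit quaternion [x, y, z, w].
In Python, from rig import manip gives the robot as it stands. The module is installed in compiled form; this text tells all that it offers. Calls block until the motion is done:
- manip.move_ptp(position, orientation): joint-space move of the TCP to a pose.
- manip.servo_line(position, rot=None, speed=0.15, stop_force=None): straight line of the TCP; rot=None keeps the orientation; speed is the mean speed in m/s. With stop_force (N) it stops when the force on the tool has changed by that much, and returns True; else False.
- manip.goto_joints(angles): joint-space move.
- manip.grip(opening, f_grip=None): finger opening in m; f_grip is the grip in N (None keeps the last); returns when the fingers have stopped.
- manip.pause(seconds).
- manip.inverse_kinematics(position, orientation): joint angles nearest the present ones, or None.
- manip.get_image(name): name is "scene" or "top" or "wrist"; returns a dict with "image" (420x560x3 uint8, red, green, blue), "fx", "fy", "cx", "cy" (pixels), "rvec" (rotation vector, rad) and "tvec" (3), from world to camera coordinates, as OpenCV has them; the wrist camera has in their place "tool_from_camera" (4x4, takes a point from camera to tool coordinates, whose origin is the TCP and whose axes are the flange's). Camera axes: x right, y down, z forward; pixel columns grow to the right and rows downward; lengths in m; the calibration is good to about 2 mm. A picture is of the moment at which its call begins: read the wrist's pose just before it. There is no depth.
A pose or a line that the arm cannot do raises manip.PlanningError and nothing moves.
- manip.close_job(): hands the job in; it is judged then, once.
Readings, each from a call of its own:
- manip.current_time(): time.
- manip.current_joint_positions(): joint angles.
- manip.current_dq(): joint speeds.
- manip.current_joint_efforts(): joint torques, N m.
- manip.current_tcp_pos(): TCP position.
- manip.current_tool_rot(): TCP orientation.
- manip.current_contact_force(): force on the tool from outside, world axes, zero at the start.
- manip.current_wrist_torque(): the same for the moment, N m.
- manip.current_gripper_width(): finger opening in m.
- manip.current_grip_force(): force on a finger pad.
Only numpy, scipy, OpenCV 4.12 (cv2) and the standard library are available. Lean on these libraries where they do the work, as an engineer would, in place of code of your own. Each camera call takes 0.05 s, during which the arm holds its last target. There are 200 camera calls.

## Working session

There is one attempt and no reset: what is moved stays moved. The work goes in short steps, each a Python script; the robot and the scene stay as the last script left them, time stands still between calls to the robot, and variables do not carry over. Pictures are saved under pics/ and viewed, at most 10 in all, crops included, and the job is handed in when it is done.

```bash
mkdir -p pics; python3 - <<'E'
from rig import manip
import cv2,pickle
d={}
for n in("scene","top"):
    r=manip.get_image(n); d[n]=r
    cv2.imwrite(f"pics/{n}0.png",cv2.resize(r["image"][:,:,::-1],(800,600),interpolation=cv2.INTER_CUBIC))
    print(n,{k:v for k,v in r.items() if k!="image"})
pickle.dump(d,open("im0.pkl","wb"))
print(manip.tcp_to_tips,manip.current_tool_rot(),manip.current_time())
E
```

```text
scene {'fx': 394.4403718477661, 'fy': 394.4403718477661, 'cx': 279.78550242004724, 'cy': 208.48882920485036, 'rvec': array([ 2.12299738,  1.43561308, -0.473093  ]), 'tvec': array([-0.24218792, -0.37083997,  1.45565431])}
top {'fx': 450.52378928089047, 'fy': 450.52378928089047, 'cx': 273.96359657555314, 'cy': 209.23983662841778, 'rvec': array([ 2.16524504, -2.1300367 ,  0.21119066]), 'tvec': array([-0.00787903,  0.5700399 ,  1.05752037])}
0.022 [ 9.90506959e-01  1.37460639e-01 -9.35723978e-05 -7.26714765e-04] 0.1
```

View pics/scene0.png

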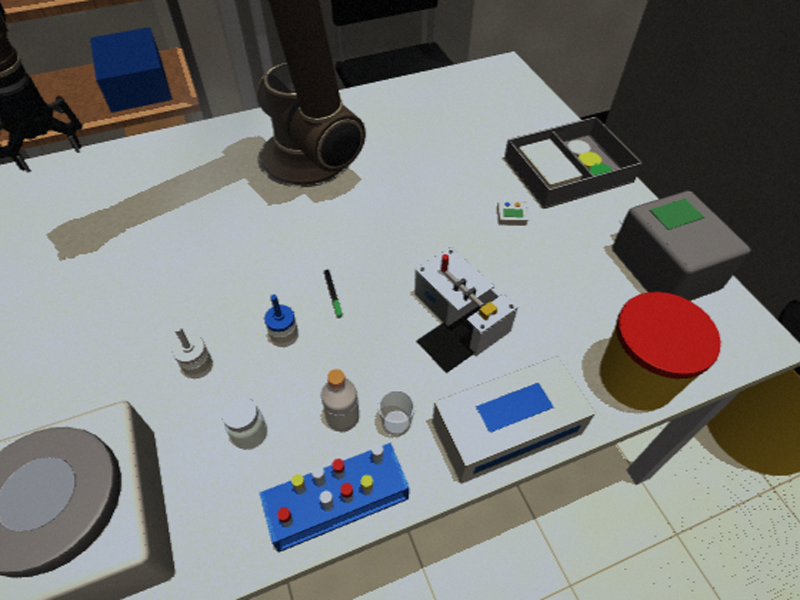

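View pics/top0.png

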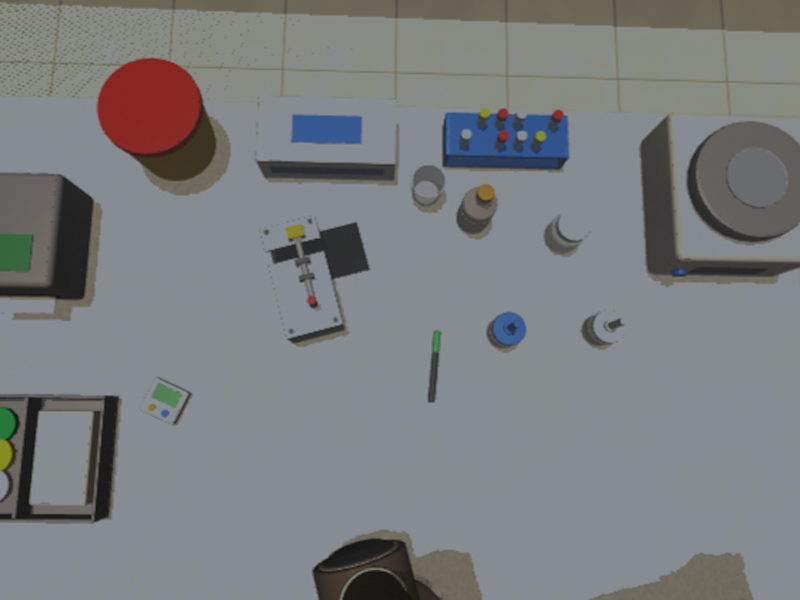

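The scene view shows the robot top left, the blue-capped cup at (280,322) and the dock at (465,300). The top view shows the cup at (508,329) with its stem at about (511,327), the red knob at (312,301), the yellow keeper at (295,231) and the apron on the right. Enlarging the dock and cup next.

```bash
python3 - <<'E'
import cv2,pickle,numpy as np
im=pickle.load(open("im0.pkl","rb"))["top"]["image"][:,:,::-1]
a=cv2.resize(im[140:245,170:270],None,fx=5,fy=5,interpolation=cv2.INTER_CUBIC)   # 500x525
b=cv2.resize(im[205:250,335:375],None,fx=7,fy=7,interpolation=cv2.INTER_CUBIC)  # 280x315
o=np.zeros((525,780,3),np.uint8);o[:,:500]=a;o[:315,500:]=b
cv2.imwrite("pics/crop1.png",np.clip(o.astype(float)*1.3,0,255).astype(np.uint8))
E
```

```text
(no output)
```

View pics/crop1.png

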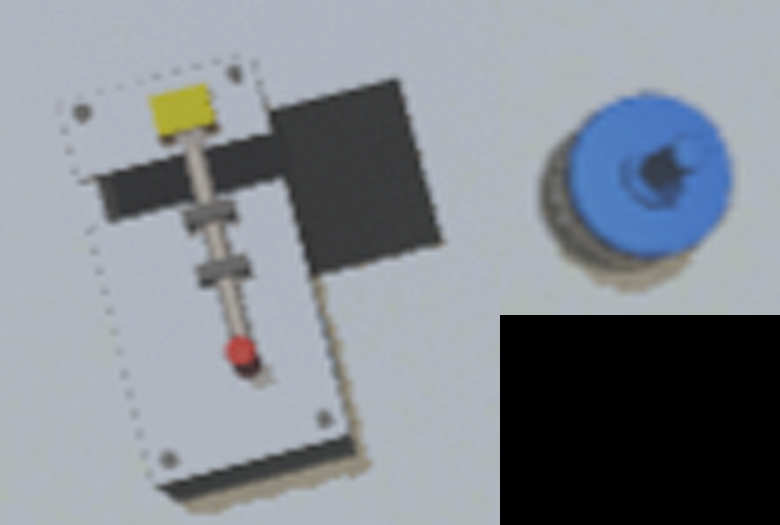

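In the crop, the apron corners are at (398,80) and (441,241). The keeper is at (150,97)-(216,127), the housing corners at (355,435), (155,487), (255,60) and (58,100), the knob top at (241,351), the cup cap centre at (650,177) and the stem tip at (690,150). I'll fit the poses from these.

```bash
cat > h.py <<'E'
import numpy as np,cv2
from scipy.optimize import least_squares
from scipy.spatial.transform import Rotation as R
def proj(r,P):
    K=np.array([[r["fx"],0,r["cx"]],[0,r["fy"],r["cy"]],[0,0,1.]])
    return cv2.projectPoints(np.float64(P).reshape(-1,3),r["rvec"],r["tvec"],K,None)[0][:,0]
def at_z(r,uv,z):
    Rm=cv2.Rodrigues(np.float64(r["rvec"]))[0]; c=-Rm.T@r["tvec"]
    d=Rm.T@[(uv[0]-r["cx"])/r["fx"],(uv[1]-r["cy"])/r["fy"],1]
    return c+d*(z-c[2])/d[2]
def d2w(D,p):
    c,s=np.cos(D[2]),np.sin(D[2]); p=np.atleast_2d(p)
    return np.c_[D[0]+c*p[:,0]-s*p[:,1],D[1]+s*p[:,0]+c*p[:,1],p[:,2]]
def down(yaw): # tool z down, tool y (closing) along world angle yaw+90deg (mod 180)
    return (R.from_euler("z",yaw)*R.from_euler("x",np.pi)).as_quat()
E
python3 - <<'E'
from h import *
import pickle
r=pickle.load(open("im0.pkl","rb"))["top"]
uv=np.array([(398,80),(441,241),(150,97),(211,85),(216,127),(355,435),(155,487),(255,60),(58,100),(270,135),(287,178),(241,351)])
raw=(uv+.5)/5-.5+[170,140]
P=np.array([(45,-100,6),(-45,-100,6),(38,22,101),(38,-6,101),(18,-6,101),(-140,-30,84),(-140,65,84),(52,-30,84),(52,65,84),(12,-30,84),(-12,-30,84),(-125,8,133)])/1e3
def f(q):
    Q=P.copy();Q[-1,0]+=q[3]
    return (proj(r,d2w(q,Q))-raw).ravel()
s=least_squares(f,[.55,.15,.2,.02],loss="soft_l1")
print(s.x,np.round(s.fun.reshape(-1,2),1).tolist())
for u,v,z in((150,177,.066),(190,150,.128)):
    print(at_z(r,((u+.5)/7-.5+335,(v+.5)/7-.5+205),z))
E
```

```text
[0.64686039 0.14915427 0.27983064 0.02867176] [[0.4, -0.3], [0.7, 0.3], [-0.1, 0.4], [-0.8, -0.1], [0.3, -0.6], [-0.5, 0.2], [-0.0, 0.3], [-0.5, -1.0], [0.4, 0.7], [0.5, -0.5], [-0.4, 0.3], [0.1, -0.0]]
[ 0.52043853 -0.19623266  0.066     ]
[ 0.52173531 -0.19620301  0.128     ]
```

The fit is consistent, with residuals under 1 px, bolt at about 29 mm, and the cup cap and stem agreeing within 1.3 mm. Next I move above the knob and check it with the wrist camera.

```bash
cat >> h.py <<'E'
D=np.array([.64686,.14915,.27983]); B0=.0287; CUP=np.array([.5210,-.1962])
def wproj(w,pos,q,P):
    T=np.eye(4);T[:3,:3]=R.from_quat(q).as_matrix();T[:3,3]=pos
    M=np.linalg.inv(T@w["tool_from_camera"])
    return proj(dict(w,rvec=cv2.Rodrigues(M[:3,:3])[0],tvec=M[:3,3]),P)
E
python3 - <<'E'
from h import *
from rig import manip
k=d2w(D,[-.125+B0,.008,.122])[0]
for y in(D[2],D[2]+np.pi):
    print([np.round(manip.inverse_kinematics(p,down(y)),2) for p in([*k[:2],.2],[*CUP,.2],d2w(D,[0,.029,.126])[0])])
manip.grip(.045)
manip.move_ptp([*k[:2],.205],down(D[2]))
p,q=manip.current_tcp_pos(),manip.current_tool_rot()
w=manip.get_image("wrist"); im=w["image"][:,:,::-1].copy()
pts=np.array([(-125+B0*1e3,8,133),(-140,-30,84),(-140,65,84),(18,-6,101),(38,-6,101),(-55,8,101)])/1e3
for u in wproj(w,p,q,d2w(D,pts)): print(u); cv2.drawMarker(im,tuple(int(round(a)) for a in u),(0,255,0),0,12)
cv2.imwrite("pics/w1.png",im); print(p,q,manip.current_time())
E
```

```text
[array([ 0.23,  0.21, -0.06,  1.31,  0.  ,  3.09]), array([-0.36,  0.19, -0.08,  1.3 ,  0.  ,  2.5 ]), array([0.27, 0.41, 0.05, 1.21, 0.  , 3.13])]
[array([ 0.23,  0.21, -0.06,  1.31,  0.  , -0.05]), array([-0.36,  0.19, -0.08,  1.3 ,  0.  , -0.64]), array([ 0.27,  0.41,  0.05,  1.21,  0.  , -0.01])]
[273.84246649 235.87385354]
[324.16023059 263.23550468]
[198.64788206 263.48944791]
[298.05502299  28.05733929]
[298.77872398 -12.32906771]
[273.69326889 155.86091277]
[0.55228735 0.12945603 0.20510905] [9.90315575e-01 1.38834607e-01 9.82781379e-05 6.61170604e-05] 3.3
```

View pics/w1.png

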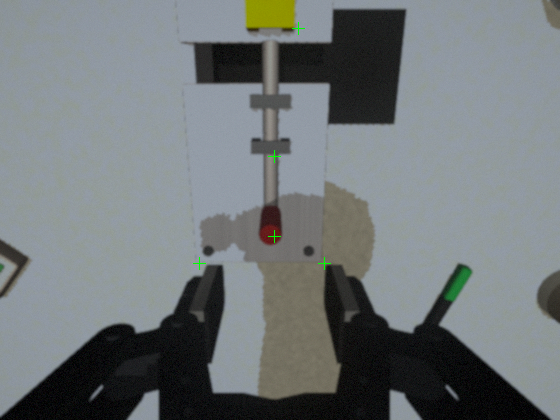

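The wrist view shows the knob at (270,235) against a predicted (274,236), so it lies about 2 mm toward dock +y. The x direction agrees. I'll grasp the knob and draw the bolt.

```bash
python3 - <<'E'
from h import *
from rig import manip
q=down(D[2])
P=lambda b,z:d2w(D,[-.125+b,.0095,z])[0]
manip.servo_line(P(B0,.125),speed=.08,stop_force=15)
print(manip.current_tcp_pos(),manip.current_contact_force())
manip.grip(0,f_grip=40); print(manip.current_gripper_width(),manip.current_contact_force())
print(manip.servo_line(P(-.005,.125),speed=.03,stop_force=12))
p=manip.current_tcp_pos();c,s=np.cos(D[2]),np.sin(D[2])
print("b",(np.array([c,s,0])@(p-[D[0],D[1],0]))+.125,manip.current_contact_force(),manip.current_gripper_width())
manip.pause(.3);manip.grip(.045)
p=manip.current_tcp_pos();manip.servo_line([p[0],p[1],.24],speed=.15)
# go above the cup, flipped half turn to leave wrist range
manip.move_ptp([*CUP,.22],down(D[2]+np.pi))
p,q=manip.current_tcp_pos(),manip.current_tool_rot()
w=manip.get_image("wrist"); im=w["image"][:,:,::-1].copy()
for u in wproj(w,p,q,[[*CUP,.128],[*CUP,.066]]): print(u); cv2.drawMarker(im,tuple(int(round(a)) for a in u),(0,255,0),0,8)
t=manip.get_image("top")["image"][140:245,170:270,::-1]
o=np.zeros((420,800,3),np.uint8);o[:,:400]=cv2.resize(t,(400,420),interpolation=2);o[:,400:]=im[:,80:480]
cv2.imwrite("pics/c2.png",o); print(p,manip.current_time())
E
```

```text
[0.55208525 0.13179374 0.12561807] [ 0.36831543 -0.7511265  -0.00946851]
0.012483610152313074 [ 0.07781692 -1.23619295  2.43168558]
True
b 0.0009559916250982403 [1.37454119 0.15326762 2.24269664] 0.012517985131491782
[272.63621224 224.70728452]
[272.89721474 196.6081203 ]
[ 0.5210261  -0.19605409  0.21997439] 10.575
```

View pics/c2.png

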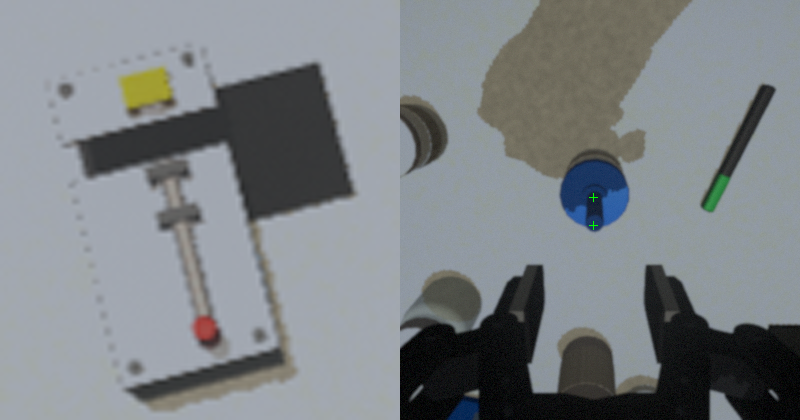

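The bolt is fully back and the slot is clear. In the wrist view, the stem tip and cap sit on the predicted marks at (594,225) and (594,197). I'll grasp the stem and carry the cup to the apron.

```bash
python3 - <<'E'
from h import *
from rig import manip
P=lambda y,z:d2w(D,[.0005,y,z])[0]
F=lambda: np.round(d2w([0,0,-D[2]],manip.current_contact_force())[0],1)
manip.servo_line([*CUP,.120],speed=.08,stop_force=8)
manip.grip(0,f_grip=50); print(manip.current_tcp_pos(),manip.current_gripper_width(),F())
z=manip.current_tcp_pos()[2]
manip.servo_line([*CUP,z+.03],speed=.08)
print(F(),manip.current_gripper_width())
manip.servo_line(P(-.075,z+.03),speed=.12)
print(manip.servo_line(P(-.075,z+.004),speed=.03,stop_force=4),manip.current_tcp_pos(),z,F())
p,q=manip.current_tcp_pos(),manip.current_tool_rot()
w=manip.get_image("wrist"); im=w["image"][:,:,::-1].copy()
pts=np.array([(-12,-30,84),(12,-30,84),(-16,8,97),(-125,8,133),(-45,-100,6),(-140,-30,84),(-140,65,84)])/1e3
for u in wproj(w,p,q,d2w(D,pts)): cv2.drawMarker(im,tuple(int(round(a)) for a in u),(0,255,0),0,10)
s=manip.get_image("scene")["image"][130:280,250:390,::-1]
o=np.zeros((420,800,3),np.uint8);o[:,:392]=cv2.resize(s,(392,420),interpolation=2);o[:,400:]=im[:,:400]
cv2.imwrite("pics/c3.png",o); print(manip.current_time())
E
```

```text
[ 0.52121318 -0.19619473  0.12043408] 0.010442385841727983 [0.2 1.6 1.9]
[ 0.7  0.5 -2.1] 0.010338343701228145
True [0.6676399  0.07728123 0.12645294] 0.12043408063368513 [-0.5  0.4  4.7]
16.4917
```

View pics/c3.png

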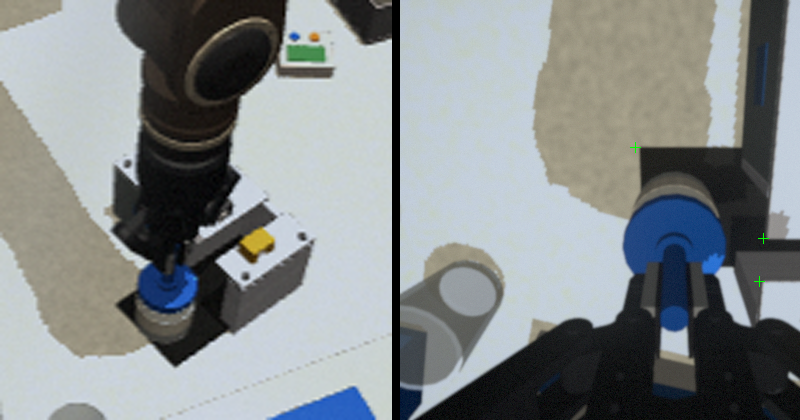

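The cup stands upright on the apron; the TCP is 6.0 mm above where it gripped, which matches the floor height. The apron corner, predicted at (635,148), is seen at about (641,150), so the dock lies roughly 1 mm toward +x and a few mm toward +y. I'll shift x slightly and slide until the cup meets the stop.

```bash
python3 - <<'E'
from h import *
from rig import manip
P=lambda y,z:d2w(D,[.0012,y,z])[0]
F=lambda: np.round(d2w([0,0,-D[2]],manip.current_contact_force())[0],1)
Y=lambda: np.round(d2w([0,0,-D[2]],manip.current_tcp_pos()-[D[0],D[1],0])[0],4)
z=manip.current_tcp_pos()[2]
for y in(-.045,-.02,.005,.037):
    h=manip.servo_line(P(y,z),speed=.04,stop_force=8); print(y,h,Y(),F(),manip.current_gripper_width())
    if h: break
print(manip.current_time())
E
```

```text
-0.045 False [ 0.0012 -0.0449  0.1265] [-0.7 -2.2  5.5] 0.010339833355804682
-0.02 False [ 0.0012 -0.0196  0.1265] [-0.9 -2.5  6.4] 0.010314311675429013
0.005 False [0.0012 0.0055 0.1265] [-0.2 -2.6  5.8] 0.010178335084927465
0.037 True [0.0013 0.0305 0.1267] [-0.1 -1.4  3.3] 0.010387769533884471
19.5917
```

Contact with the back stop came at y 30.5 mm, with low side force. I'll release, lift and look.

```bash
python3 - <<'E'
from h import *
from rig import manip
F=lambda: np.round(d2w([0,0,-D[2]],manip.current_contact_force())[0],1)
manip.grip(.045); print(F())
p=manip.current_tcp_pos(); manip.servo_line([p[0],p[1],.22],speed=.12)
k=d2w(D,[-.1245,.0095,.22])[0]
manip.move_ptp(k,down(D[2]+np.pi))
t=manip.get_image("top"); im=t["image"][140:245,170:270,::-1]; s=manip.get_image("scene")["image"][150:255,270:370,::-1]
o=np.hstack([cv2.resize(a,(400,420),interpolation=2) for a in(im,s)])
cv2.imwrite("pics/c4.png",o)
a=proj(t,d2w(D,[[.001,.0305,.134]]))[0]; print((a+.5-[170,140])*4,manip.current_time())
E
```

```text
[-0.7 -0.4 -0.2]
[113.19906358 128.08261811] 21.6167
```

View pics/c4.png

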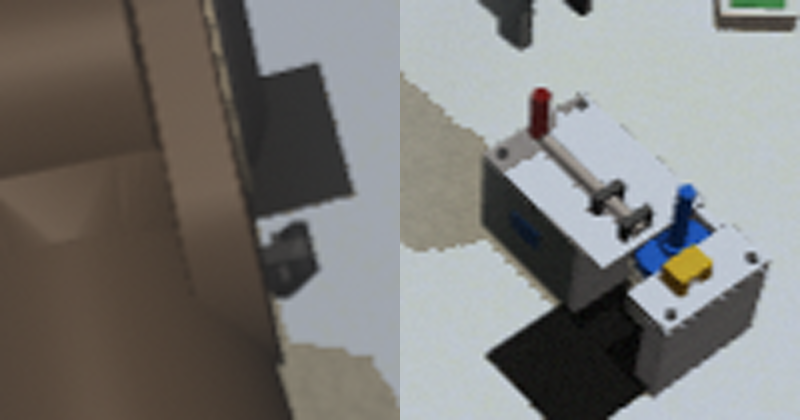

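The scene shows the cup upright inside the dock with its stem at (685,215), behind the bolt line, and the bolt still drawn back. Now shooting the bolt home.

```bash
python3 - <<'E'
from h import *
from rig import manip
F=lambda: np.round(d2w([0,0,-D[2]],manip.current_contact_force())[0],1)
Y=lambda: np.round(d2w([0,0,-D[2]],manip.current_tcp_pos()-[D[0],D[1],0])[0],4)
P=lambda b,z:d2w(D,[-.1245+b,.0095,z])[0]
print(manip.servo_line(P(0,.125),speed=.08,stop_force=15),Y(),F())
manip.grip(0,f_grip=60); print(manip.current_gripper_width(),F())
print(manip.servo_line(P(.057,.125),speed=.03,stop_force=15),Y()+[.125,0,0],F())
manip.pause(.3);print(F(),Y()+[.125,0,0]);manip.grip(.045)
p=manip.current_tcp_pos(); manip.servo_line([p[0],p[1],.22],speed=.12)
manip.move_ptp([.40,.0,.25],down(D[2]+np.pi))
t=manip.get_image("top"); im=t["image"][140:245,170:270,::-1]; s=manip.get_image("scene")["image"][150:255,270:370,::-1]
cv2.imwrite("pics/c5.png",np.hstack([cv2.resize(a,(400,420),interpolation=2) for a in(im,s)]))
print(manip.current_time())
E
```

```text
False [-0.1241  0.0095  0.1256] [-0.3 -0.5 -1.2]
0.012180860795948297 [-0.9  0.1  2.5]
True [0.0507 0.0095 0.1255] [-1.4  0.4  5.4]
[-1.9  0.2  4. ] [0.0508 0.0095 0.1255]
27.55
```

View pics/c5.png

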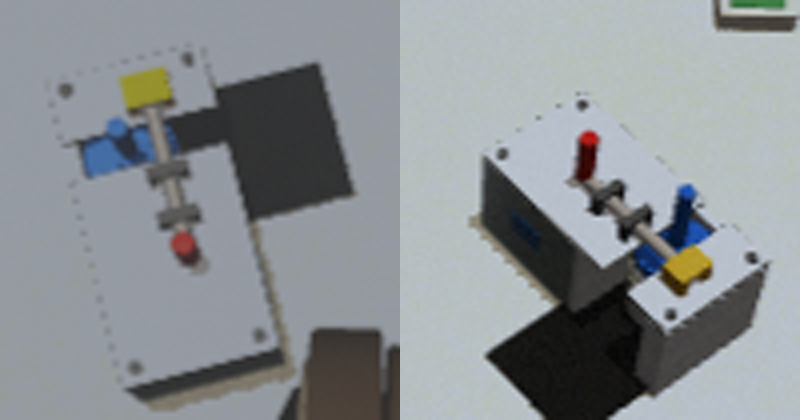

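The bolt is in the keeper in front of the stem, and the stop-to-stop travel was 49.8 mm. One numeric check of the knob and stem before handing in.

```bash
python3 - <<'E'
from h import *
from rig import manip
import pickle
def cen(im,ch):
    a=im[140:245,170:270].astype(float);o=[i for i in range(3) if i!=ch]
    if ch==0:o=[1,2]
    m=(a[...,ch]-np.max(a[...,o],-1)).clip(0); m[m<50]=0
    v,u=np.nonzero(m);print(len(u));return np.array([np.average(u,weights=m[v,u])+170,np.average(v,weights=m[v,u])+140])
r0=pickle.load(open("im0.pkl","rb"))["top"];r=manip.get_image("top")
a,b=[at_z(x,cen(x["image"],0),.13) for x in(r0,r)]
print("knob move",np.linalg.norm(a-b),"b",B0+np.linalg.norm(a-b))
w=at_z(r,((116+.5)/4-.5+170,(127+.5)/4-.5+140),.134)
print("stem dock",d2w([0,0,-D[2]],w-[D[0],D[1],0]))
E
```

```text
23
24
knob move 0.02215428232295062 b 0.05085428232295062
stem dock [[0.00085399 0.02860977 0.134     ]]
```

```bash
python3 -c "
from rig import manip
print(manip.close_job(),manip.current_time())"
```

```text
the job is handed in; nothing more can be done
the job is handed in; nothing more can be done
```

The job is handed in, result not reported: the blue-capped cup stands upright at the back stop, and the bolt is fully home in its keeper (about 50 mm measured).

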